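Fit and lock the taper arbor in the pottery turntable

TASK

Take the yellow dust plug out of the turntable's spindle and leave it in the grey tray, then set the blue-capped arbor's tapered shank into the open socket and let go of it while it still stands proud. Do not force it home with the hand: tap it down on its cap with the mallet, at least two taps with the mallet lifted clear in between, until the arbor's collar sits flush on the spindle nose and the taper is locked. Then stand the mallet back on its black rest, and leave the black-capped arbor, the jar and the broken pot rim where they are.

Things in the scene. Friction and masses are not known exactly. Their poses are not given: they have to be found in the camera images.
- turntable: fixed turntable unit: round grey base 160 mm across and 28 mm high, from whose middle a steel spindle nose (80 mm outer diameter) rises to 80 mm above the work surface; origin at the centre of the underside, z up
- socket_mouth (a point): centre of the mouth of the taper socket, at the flat rim of the spindle nose (80 mm up), z up; plugged at the start. 48 mm wide at the rim; just inside, four sprung steel jaws leave a tapering hole, 34 mm wide at the top and about 25 mm at 50 mm depth, so an arbor up to 3 mm off centre still finds its way; turning does not matter
- plug: yellow plastic dust plug, 60 g, loose in the socket mouth: flange 60 mm across and 7 mm thick, on top of it a round knob 24 mm across and 35 mm high to hold it by, below it a stub 24 mm across and 25 mm long. Origin at the centre of the flange's underside (at the start on the rim of the nose), z up along the knob. It lifts straight out
- tray: fixed grey open tray 160 x 130 mm (x by y), walls 30 mm high and 5 mm thick, floor 5 mm thick, empty; origin at the centre of its underside. The plug may lie or stand in it in any attitude
- rack: fixed light wooden arbor rack 200 x 90 x 60 mm (x, y, z) with two 40 mm holes 110 mm apart along its x axis (at x = -55 and +55 mm); origin at the centre of its underside. Each hole holds an arbor upright, collar on the rack's top; which hole holds which varies
- arbor: blue-capped arbor, the one to fit, about 0.4 kg, upright: tapered steel shank 50 mm long below (36 mm diameter at the collar, 27 at the tip), dark collar 60 mm across and 10 mm thick, above it a round neck 36 mm across; its last 15 mm is the blue cap. Origin at the centre of the collar's underside (on the rack's top at the start), z up towards the cap. It lifts straight out of the rack
- arbor_top (a point): centre of the cap's flat top, 75 mm above the arbor's origin. Set loosely in the socket, the arbor wedges under its weight with its collar 6 to 10 mm above the nose's rim; it is home when the collar's underside meets the rim. The fit tightens with depth: steadily, about 5 N starts to move it, 15 to 25 N takes it home, and friction then locks it
- mallet: barrel mallet, about 0.45 kg, standing upright: orange head 50 mm across and 46 mm high below, round wooden handle 28 mm across and 66 mm long above it (112 mm in all). The flat underside of the head is the striking face; origin at its centre, z up along the handle. Used upright, held by the handle, tapping straight down
- mallet_rest: fixed round black rubber rest, 90 mm across; origin at the centre of its underside. The mallet stands on its flat floor, 6 mm above the work surface, inside a low wall 14 mm high with a 78 mm opening
- spare_arbor: black-capped arbor of the same size as the blue one, upright in the other hole of the rack; origin at the centre of its collar's underside; leave it alone
- jar: closed jar, 60 mm across and 85 mm high, standing near the work; origin at the centre of its underside; leave it alone
- rim_sherd: broken rim of a terracotta pot, two thirds of a ring about 120 mm across and 32 mm high, lying beyond the turntable; origin at the ring's centre, underside; leave it alone

How it is judged:
On the way, in this order (a step that is already met when the one before it is completed fails the run):
1. the dust plug lies in the tray, let go (x of plug in the frame of tray between -0.075 and 0.075 m and y of plug in the frame of tray between -0.06 and 0.06 m and height (world z) of plug below 0.055 m and contact force between the fingers and plug below 0.2 N), for 0.2 s.
2. the blue-capped arbor stands upright in the socket, let go, its collar still 2 to 12 mm above the nose (horizontal distance between arbor and socket_mouth below 0.004 m and angle between arbor's own z axis and vertical below 0.06 rad and z of arbor in the frame of socket_mouth between 0.002 and 0.012 m and contact force between the fingers and arbor below 0.2 N and contact force between mallet and arbor below 0.05 N), for 0.2 s.
3. a first tap: the mallet meets the arbor's cap with more than 2 N (contact force between mallet and arbor above 2 N).
4. the mallet is lifted clear of the cap (by more than 5 mm) (z of mallet in the frame of arbor_top above 0.005 m and contact force between mallet and arbor below 0.05 N).
5. a later tap with the collar on the nose (within 1.5 mm) (contact force between mallet and arbor above 2 N and z of arbor in the frame of socket_mouth below 0.0015 m and horizontal distance between arbor and socket_mouth below 0.004 m and angle between arbor's own z axis and vertical below 0.06 rad).
At the end, for the whole second after the job is handed in: plug in the tray, its origin at most 55 mm up; blue-capped arbor in the socket within 4 mm of its axis, upright within 0.06 rad, collar within 1.5 mm of the nose; mallet upright (0.08 rad) on its rest within 20 mm of the centre, underside below 12 mm; all let go and still (all of step 1 and horizontal distance between arbor and socket_mouth below 0.004 m and angle between arbor's own z axis and vertical below 0.06 rad and z of arbor in the frame of socket_mouth below 0.0015 m and contact force between the fingers and arbor below 0.2 N and contact force between the fingers and mallet below 0.2 N and horizontal distance between mallet and mallet_rest below 0.02 m and angle between mallet's own z axis and vertical below 0.08 rad and height (world z) of mallet below 0.012 m and linear speed of each of mallet, arbor, plug below 0.03 m/s); the robot touches nothing.
It fails at once if the arbor is forced home by the hand: the robot touches it while its collar is less than 1.5 mm above the nose (contact force between any of the fingers, the arm and arbor above 0.5 N and z of arbor in the frame of socket_mouth below 0.0015 m and horizontal distance between arbor and socket_mouth below 0.01 m).
It fails at once if the black-capped arbor is moved by more than 15 mm (distance of spare_arbor from where it was at the start of the episode above 0.015 m).
It fails at once if the jar is moved by more than 20 mm (distance of jar from where it was at the start of the episode above 0.02 m).
It fails at once if the broken pot rim is moved by more than 20 mm (distance of rim_sherd from where it was at the start of the episode above 0.02 m).
It also fails if it takes over 61 s, if anything falls off the work surface, if the arm or the gripper's body presses on something with over 40 N, if the wrist force passes 120 N, or if a joint passes its speed limit or range.

ROBOT

A 6-joint arm with a two-finger parallel gripper is mounted at the origin on the work surface. World frame = base frame: x ahead of the robot, y to its left, z up, the work surface at z = 0. Lengths are in m, angles in rad, forces in N, time in s.
With the tool pointing down it reaches from about 0.25 to 0.775 m from the base axis. Payload 4 kg.
Tool frame: the origin (TCP) lies midway between the tips of the shut fingers; the grasp point (between the pads) lies 19 mm behind it; z points along the fingers, y is the direction in which the jaws open and shut (so a half turn about z gives the same grasp; the last joint's range is limited). The gripper opens to 85 mm and grips with 20 to 120 N. Pads are 22 mm wide; open, the fingers measure 114 mm over their backs; the gripper's body (76 mm by 85 mm) begins 54 mm behind the grasp point. The pads swing forward as they close: fully open they stand 13 mm farther back than shut.
Start: joints at [1.037, 0.087, 1.371, -0, 1.684, -0.103], TCP at [0.23, 0.5, 0.231] pointing down, gripper open.
Joint ranges: [-3.1, 3.1], [-0.76, 2.03], [0.27, 2.55], [-1.08, 4.22], [0.17, 2.65], [-2.57, 2.57]. Speed limits (rad/s): [2.79, 2.79, 3.14, 3.14, 3.14, 3.14].

INTERFACE

Orientations are given as a rotation vector (axis times angle).
In Python, from bench import r gives the robot as it stands. The module is installed in compiled form; this text tells all that it offers.
- The arm moves only by the shell command python3 -m jog 'ROWS' [OPENING] [FORCE]. ROWS is JSON, a list of rows, each a list of 4 numbers: the shift along the tool's x, y, z in m, then the turn about the tool's z in degrees. A call has 1 to 8 rows; each row is the pose to reach, as a shift and turn from the pose commanded when the call began, along the tool's axes at that moment; what a row does not reach only later rows make up. A row lasts 1/12 s, in which the tool goes at most 41.7 mm and 7.16 degrees, less where a joint would pass 70% of its speed; a pose out of reach is approached as far as the arm can. A call with a gripper value outside its range is refused whole. OPENING is the finger opening in m, from 0 to 0.0854, set as the call begins (- or left out, the last holds). The fingers move at their own pace and stop on an object; FORCE is the grip in N (left out, the last holds). Time passes only in rows, so rows that repeat a pose let the fingers close. It gives the time, the measured TCP pose, the force and the opening at its end, in the units of the state.
- r.read_state(): the state, without advancing time (a new reading comes with each control period).
- r.grab_frame(name): name is "scene" or "side" or "wrist"; returns a dict with "img" (420x560x3 uint8, red, green, blue), "depth" (420x560 float32, m along the optical axis (not along the pixel's ray), 0 where there is no reading), "fov_y" (degrees; the focal length in pixels is half the picture's height over the tangent of half this angle, whatever the lens; pixels are square), "cx", "cy" (the principal point, pixels), "position" and "rotation" of the camera in the world; the wrist camera has in their place "T_tool_cam" (4x4, takes a point from camera to tool coordinates, whose origin is the TCP and whose axes are the flange's). Camera axes: x right, y up, looking along -z (the intrinsics and any distortion apply to the point x, -y, -z); pixel columns grow to the right and rows downward; lengths in m; the calibration is good to about 2 mm. A picture is of the moment at which its call begins: read the wrist's pose just before it.
- r.close_job(): hands the job in, once; it reports no verdict.
The state is a dict: "t": time; "qpos": joint angles; "qd": joint speeds; "joint_efforts": joint torques, N m; "eef_pos": TCP position; "tool_rot": TCP orientation; "contact_force": force on the tool from outside, world axes, zero at the start; "ft_torque": the same for the moment, N m; "grip_width": finger opening in m.
Only numpy, scipy, OpenCV 4.12 (cv2) and the standard library are available. Lean on these libraries where they do the work, as an engineer would, in place of code of your own. Each camera call takes 0.05 s, during which the arm holds its last target.

## Working session

There is one attempt and no reset: what is moved stays moved. The work goes in short steps, Python scripts to look and compute and a shell command to move; the robot and the scene stay as the last step left them, time stands still between calls to the robot, and variables do not carry over. Pictures are saved under pics/ and viewed, and the job is handed in when it is done.

```bash
mkdir -p pics
cat > h.py <<'E'
import numpy as np, cv2
from bench import r
from scipy.spatial.transform import Rotation as R
def grab(name,fn=None):
    st=r.read_state(); f=r.grab_frame(name)
    if fn: cv2.imwrite('pics/'+fn,cv2.cvtColor(f['img'],cv2.COLOR_RGB2BGR))
    if 'T_tool_cam' in f:
        T=np.eye(4);T[:3,:3]=R.from_rotvec(st['tool_rot']).as_matrix();T[:3,3]=st['eef_pos']
        T=T@np.array(f['T_tool_cam'])
    else:
        T=np.eye(4);q=np.array(f['rotation'],float)
        T[:3,:3]=q if q.shape==(3,3) else R.from_rotvec(q).as_matrix();T[:3,3]=f['position']
    f['T']=T; return f
def cloud(f):
    h,w=f['depth'].shape;fl=h/2/np.tan(np.radians(f['fov_y'])/2)
    v,u=np.mgrid[:h,:w];d=f['depth']
    P=np.stack([(u-f['cx'])/fl*d,-(v-f['cy'])/fl*d,-d],-1)
    P=P@f['T'][:3,:3].T+f['T'][:3,3]
    P[d<=0]=np.nan
    return P
E
python3 - <<'E'
from h import *
for n in ['scene','side','wrist']:
    f=grab(n,n+'0.png'); print(n,{k:(v if np.size(v)<20 else np.shape(v)) for k,v in f.items()})
    np.savez('%s0.npz'%n,P=cloud(f),img=f['img'])
print(r.read_state())
E
```

```text
scene {'img': (420, 560, 3), 'depth': (420, 560), 'fov_y': 57.05994684075242, 'cx': 286.79571468335814, 'cy': 213.85110110548018, 'position': array([ 1.21703893, -0.29731423,  0.52164443]), 'rotation': array([0.9267834 , 0.57480265, 1.00991227]), 'T': array([[ 0.44033808, -0.45624183,  0.77326953,  1.21703893],
       [ 0.89782832,  0.22128069, -0.38070877, -0.29731423],
       [ 0.00258565,  0.86190385,  0.50706515,  0.52164443],
       [ 0.        ,  0.        ,  0.        ,  1.        ]])}
side {'img': (420, 560, 3), 'depth': (420, 560), 'fov_y': 50.58506034649409, 'cx': 278.18020652869, 'cy': 217.18916157018216, 'position': array([ 0.07830006, -0.70330262,  0.6243244 ]), 'rotation': array([ 1.02253921, -0.31719528, -0.58621072]), 'T': array([[ 0.80411632,  0.30810501, -0.50839773,  0.07830006],
       [-0.59412855,  0.38745347, -0.70490501, -0.70330262],
       [-0.0202043 ,  0.86887923,  0.49461164,  0.6243244 ],
       [ 0.        ,  0.        ,  0.        ,  1.        ]])}
wrist {'img': (420, 560, 3), 'depth': (420, 560), 'fov_y': 61.02321466098584, 'cx': 281.6527073814546, 'c
[... 688 characters left out ...]
00000e+00,
         1.00000000e+00]])}
{'t': 0.15, 'qpos': array([ 1.03688212e+00,  8.78083153e-02,  1.37192031e+00, -1.74318218e-06,
        1.68365474e+00, -1.03082085e-01]), 'qd': array([ 0.00094713, -0.0016222 , -0.00391711,  0.00098951, -0.00100203,
       -0.00128262]), 'joint_efforts': array([ 1.38189687e-03, -3.52369845e+01, -3.13681805e+01, -1.15838229e-04,
        7.99846952e-03,  3.96790722e-05]), 'eef_pos': array([0.22948483, 0.49939405, 0.23038873]), 'tool_rot': array([-6.71408199e-01, -3.06843538e+00,  2.67175935e-03]), 'contact_force': array([ 1.12645192, -0.28936734,  0.36213596]), 'ft_torque': array([-0.00089107, -0.0091594 ,  0.01194208]), 'grip_width': 0.08541119278525003}
```

View pics/scene0.png

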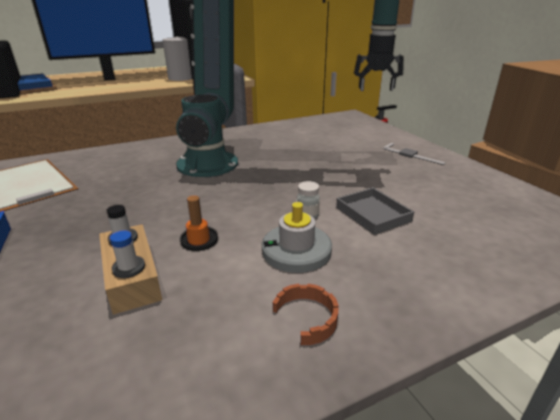

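View pics/side0.png

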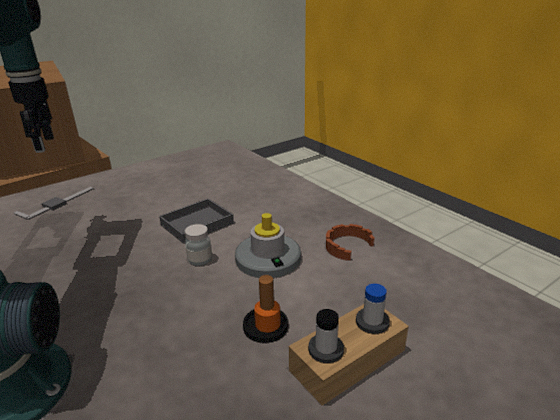

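Run:
```python
import numpy as np,cv2
for n in ['scene','side']:
    z=np.load(n+'0.npz');P=z['P'];img=z['img'].astype(np.uint8)
    hsv=cv2.cvtColor(img,cv2.COLOR_RGB2HSV)
    H,S,V=[hsv[...,i].astype(int) for i in range(3)]
    table=np.abs(P[...,2])<0.006
    print(n,'table z',np.nanmedian(P[...,2][np.abs(P[...,2])<0.02]))
    for c,m in dict(yellow=(H>22)&(H<35)&(S>150),blue=(H>100)&(H<125)&(S>120),orange=(H>5)&(H<18)&(S>170)).items():
        m=m&np.isfinite(P[...,2])&(P[...,2]>0.02)
        k,l,s,ce=cv2.connectedComponentsWithStats(m.astype(np.uint8))
        for i in range(1,k):
            if s[i,4]<60: continue
            Q=P[l==i]
            print(c,s[i],np.round(np.median(Q,0),4),np.round(np.percentile(Q,3,axis=0),4),np.round(np.percentile(Q,97,axis=0),4))
```

```text
scene table z 0.0008042087944670762
yellow [285 202  25  25 379] [0.5889 0.0352 0.0883] [0.5636 0.0148 0.0846] [0.6075 0.0629 0.1231]
blue [  35    0  118   58 5809] [-1.1328 -0.2207  0.3472] [-1.1442 -0.4344  0.2261] [-1.1212  0.0262  0.4582]
blue [ 17  75  34  14 348] [-1.0098 -0.5458  0.1322] [-1.1505 -0.6017  0.1097] [-0.9867 -0.4821  0.1356]
blue [  0 212   8  26 120] [ 0.2135 -0.5605  0.0333] [ 0.1899 -0.5638  0.021 ] [ 0.2511 -0.5577  0.0504]
blue [110 231  22  16 279] [ 0.5731 -0.3111  0.1347] [ 0.5521 -0.3266  0.1233] [ 0.5824 -0.2953  0.1364]
orange [187 220  22  21 338] [ 0.4635 -0.1551  0.0419] [ 0.4448 -0.1738  0.021 ] [ 0.4696 -0.1315  0.0548]
side table z -0.0003106526831387346
yellow [255 213  24  24 296] [0.5733 0.0305 0.0872] [0.5533 0.0108 0.0839] [0.6033 0.061  0.1221]
blue [365 284  21  19 323] [ 0.5581 -0.3159  0.1343] [ 0.546  -0.3301  0.1232] [ 0.5774 -0.2987  0.1363]
orange [327 225  47  15 164] [ 0.8098 -0.0142  0.0286] [ 0.7278 -0.0721  0.0206] [0.8281 0.0106 0.0326]
orange [255 290  26  39 546] [ 0.4319 -0.1671  0.0472] [ 0.4192 -0.1773  0.0218] [ 0.4604 -0.1408  0.0748]
```

```bash
cat > fit.py <<'E'
import numpy as np
from scipy.optimize import least_squares
def circ(Q,r,c0):
    f=lambda c:np.hypot(Q[:,0]-c[0],Q[:,1]-c[1])-r
    s=least_squares(f,c0,loss='soft_l1',f_scale=0.002); return s.x,np.median(np.abs(f(s.x)))
E
python3 - <<'E'
import numpy as np
from fit import circ
Z={n:np.load(n+'0.npz')['P'].reshape(-1,3) for n in ['scene','side']}
Z['both']=np.vstack([Z['scene'],Z['side']])
def near(P,c,rad,z0,z1):
    return P[(np.hypot(P[:,0]-c[0],P[:,1]-c[1])<rad)&(P[:,2]>z0)&(P[:,2]<z1)]
for n,P in Z.items():
    P=P[np.isfinite(P[:,2])]
    for nm,c,rr,z0,z1,r in [('knob',(.58,.035),.02,.092,.118,.012),('flange',(.58,.035),.05,.0,.0,.03),('nose',(.58,.035),.06,.04,.075,.04),('base',(.58,.035),.12,.005,.024,.08),
       ('bluecap',(.565,-.313),.04,.085,.13,.018),('handle',(.445,-.158),.03,.06,.11,.014),('head',(.445,-.158),.04,.022,.048,.025),('rest',(.445,-.158),.06,.003,.012,.045)]:
        Q=near(P,c,rad=rr,z0=z0,z1=z1)
        if len(Q)>15: print(n,nm,len(Q),*[np.round(v,4) for v in circ(Q,r,c)])
    for nm,c,z0,z1,rad in [('knobtop',(.58,.035),.117,.13,.03),('captop',(.565,-.313),.131,.145,.04),('handtop',(.445,-.158),.112,.13,.03)]:
        Q=near(P,c,rad,z0,z1);print(n,nm,len(Q),np.round((Q.min(0)+Q.max(0))/2,4),np.round(np.median(Q,0),4))
# tray & jar & rack & sherd via heightmap
import cv2
P=Z['both'];P=P[np.isfinite(P[:,2])&(P[:,0]>.15)&(P[:,0]<.95)&(P[:,1]>-.5)&(P[:,1]<.4)&(P[:,2]<.2)&(P[:,2]>.008)]
g=np.zeros((480,540,3),np.uint8)
hm=np.zeros((480//1,540))
ix=((0.95-P[:,0])*600).astype(int);iy=((.4-P[:,1])*600).astype(int)
np.maximum.at(hm,(ix.clip(0,479),iy.clip(0,539)),P[:,2])
im=cv2.applyColorMap((hm*1600).clip(0,255).astype(np.uint8),cv2.COLORMAP_JET);im[hm==0]=0
for k in range(2,10): cv2.putText(im,f'x.{k}',(0,int((.95-k/10)*600)),0,.4,(255,255,255));cv2.line(im,(0,int((.95-k/10)*600)),(540,int((.95-k/10)*600)),(60,60,60))
for k in range(-4,4): cv2.putText(im,f'y{k/10}',(int((.4-k/10)*600),475),0,.4,(255,255,255));cv2.line(im,(int((.4-k/10)*600),0),(int((.4-k/10)*600),480),(60,60,60))
cv2.imwrite('pics/hm.png',im)
E
```

```text
scene knob 108 [0.5788 0.0405] 0.0007
scene nose 480 [0.5791 0.0404] 0.0006
scene base 535 [0.5788 0.0406] 0.0007
scene bluecap 447 [ 0.5638 -0.3107] 0.0006
scene handle 246 [ 0.4436 -0.1507] 0.0007
scene head 204 [ 0.4436 -0.1508] 0.0006
scene rest 279 [ 0.4386 -0.1493] 0.0068
scene knobtop 67 [0.5805 0.0395 0.1208] [0.5844 0.038  0.1222]
scene captop 211 [ 0.5654 -0.311   0.1344] [ 0.5682 -0.3111  0.1352]
scene handtop 83 [ 0.4443 -0.151   0.1162] [ 0.4504 -0.1514  0.1175]
side knob 93 [0.58   0.0389] 0.0007
side nose 413 [0.58   0.0386] 0.0008
side base 490 [0.5802 0.0388] 0.0009
side bluecap 421 [ 0.5637 -0.3124] 0.0006
side handle 304 [ 0.4442 -0.1522] 0.0006
side head 266 [ 0.444  -0.1522] 0.0005
side rest 523 [ 0.454  -0.1456] 0.0087
side knobtop 53 [0.5784 0.0359 0.1203] [0.5769 0.0344 0.1211]
side captop 249 [ 0.5632 -0.3133  0.1342] [ 0.561  -0.3144  0.1347]
side handtop 136 [ 0.4433 -0.1543  0.1161] [ 0.4416 -0.1559  0.1171]
both knob 201 [0.579  0.0398] 0.0008
both nose 893 [0.5792 0.0396] 0.0009
both base 1025 [0.5791 0.0399] 0.001
both bluecap 868 [ 0.5637 -0.3117] 0.0007
both handle 550 [ 0.4437 -0.1516] 0.0008
both head 470 [ 0.4437 -0.1517] 0.0007
both rest 802 [ 0.4418 -0.149 ] 0.0088
both knobtop 120 [0.5795 0.0373 0.1207] [0.5809 0.0369 0.1216]
both captop 460 [ 0.5646 -0.3123  0.1344] [ 0.5643 -0.3129  0.1349]
both handtop 219 [ 0.444  -0.1529  0.1161] [ 0.4442 -0.1544  0.1172]
```

View pics/hm.png

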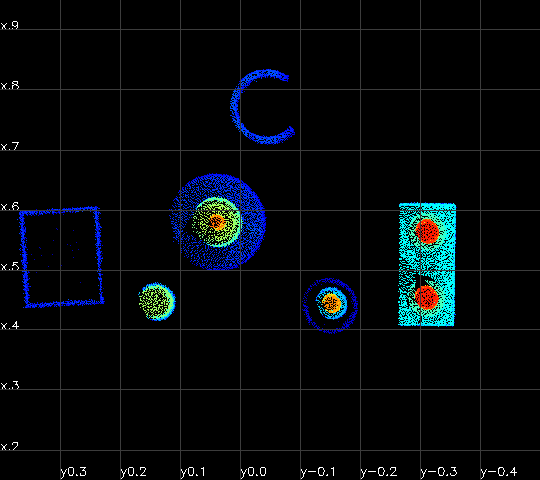

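Measured positions from both fixed cameras: plug and nose (0.5795, 0.0396), blue arbor (0.5637, -0.3116), mallet (0.444, -0.1515), tray centre about (0.52, 0.297) and jar (0.448, 0.143). First I'll align the tool and move towards the plug.

```bash
cat > d.py <<'E'
import sys
from h import *
s=r.read_state();M=R.from_rotvec(s['tool_rot']).as_matrix()
print('t',round(s['t'],2),'pos',np.round(s['eef_pos'],4),'yaw x',round(np.degrees(np.arctan2(M[1,0],M[0,0])),2),'zax',np.round(M[:,2],4),'F',np.round(s['contact_force'],2),'w',round(s['grip_width'],4),'q6',round(s['qpos'][5],2))
if len(sys.argv)>3:
    g=np.array([float(a) for a in sys.argv[1:4]]);print('tool delta',np.round(M.T@(g-s['eef_pos']),4))
E
python3 -m jog '[[-0.036,-0.019,0,-7],[-0.072,-0.038,0,-14],[-0.108,-0.057,0,-21],[-0.144,-0.076,0,-24.6],[-0.18,-0.095,0,-24.6],[-0.216,-0.114,0,-24.6],[-0.252,-0.133,0,-24.6],[-0.288,-0.152,0,-24.6]]' 0.0854 60; python3 d.py 0.5 0.0396 0.2
```

```text
t: 0.82
eef_pos: [0.4264, 0.2423, 0.2311]
tool_rot: [-0.002, -3.141, -0.0]
contact_force: [0.8, 0.1, 0.1]
grip_width: 0.0854
t 0.82 pos [0.4264 0.2423 0.2311] yaw x 179.93 zax [-1.e-04  1.e-04 -1.e+00] F [0.77 0.11 0.05] w 0.0854 q6 -1.17
tool delta [-0.0739 -0.2027  0.0311]
```

```bash
python3 -m jog '[[-0.025,-0.032,0.005,0],[-0.05,-0.064,0.01,0],[-0.075,-0.096,0.015,0],[-0.1,-0.128,0.02,0],[-0.125,-0.16,0.025,0],[-0.145,-0.19,0.03,0],[-0.153,-0.203,0.03,0],[-0.153,-0.203,0.03,0]]'
python3 - <<'E'
from h import *
from fit import circ
f=grab('wrist','w1.png');P=cloud(f).reshape(-1,3);P=P[np.isfinite(P[:,2])]
hsv=None
c=(.5795,.0396)
for nm,rad,z0,z1,rr in [('knob',.02,.09,.118,.012),('nose',.06,.04,.075,.04),('base',.12,.005,.024,.08)]:
    Q=P[(np.hypot(P[:,0]-c[0],P[:,1]-c[1])<rad)&(P[:,2]>z0)&(P[:,2]<z1)]
    if len(Q)>10:print(nm,len(Q),*circ(Q,rr,c))
for nm,rad,z0,z1 in [('knobtop',.03,.119,.13),('flangetop',.06,.0845,.092),('all',.2,.119,.2)]:
    Q=P[(np.hypot(P[:,0]-c[0],P[:,1]-c[1])<rad)&(P[:,2]>z0)&(P[:,2]<z1)]
    print(nm,len(Q),np.round((np.percentile(Q,1,axis=0)+np.percentile(Q,99,axis=0))/2,4),np.median(Q,0))
E
python3 d.py
```

```text
t: 1.48
eef_pos: [0.5794, 0.0377, 0.1997]
tool_rot: [-0.01, -3.139, 0.001]
contact_force: [-0.0, 0.4, -0.2]
grip_width: 0.0855
knob 363 [0.58033408 0.04161765] 0.00014335407708323915
nose 489 [0.58030812 0.04162953] 9.923661273807116e-05
base 671 [0.58116195 0.04177175] 0.0008325253692208212
knobtop 932 [0.5796 0.0416 0.1216] [0.57892882 0.04127704 0.12217733]
flangetop 3360 [0.5795 0.0415 0.0874] [0.57254574 0.04104358 0.08728162]
all 932 [0.5796 0.0416 0.1216] [0.57892882 0.04127704 0.12217733]
t 1.53 pos [0.5786 0.0398 0.2003] yaw x 179.76 zax [-2.1e-03  7.0e-04 -1.0e+00] F [-1.15  0.04 -0.02] w 0.0854 q6 -1.6
```

View pics/w1.png

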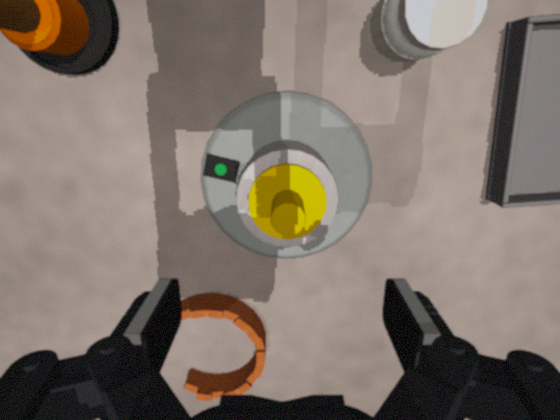

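The wrist view shows the knob at about (288, 215), midway between the fingers. The nose centre reads (0.580, 0.041), which is within 2 mm of the fixed cameras. I'll descend and grip.

```bash
python3 -m jog '[[-0.0,0.001,0.03,0],[0,0.001,0.06,0],[0,0.001,0.085,0],[0,0.001,0.102,0],[0,0.001,0.107,0],[0,0.001,0.107,0]]'; python3 d.py;  python3 - <<'E'
from h import *
from fit import circ
f=grab('wrist','w2.png');P=cloud(f).reshape(-1,3);P=P[np.isfinite(P[:,2])]
c=(.5795,.0396)
for nm,rad,z0,z1,rr in [('knob',.02,.09,.118,.012),('nose',.06,.04,.075,.04),('base',.12,.005,.024,.08)]:
    Q=P[(np.hypot(P[:,0]-c[0],P[:,1]-c[1])<rad)&(P[:,2]>z0)&(P[:,2]<z1)]
    if len(Q)>10:print(nm,len(Q),*circ(Q,rr,c))
E
python3 -m jog '[[0,0,0,0],[0,0,0,0],[0,0,0,0],[0,0,0,0],[0,0,0,0],[0,0,0,0]]' 0 40; python3 d.py
```

```text
t: 2.03
eef_pos: [0.5767, 0.0435, 0.0928]
tool_rot: [0.001, -3.138, -0.001]
contact_force: [0.3, 0.5, 0.4]
grip_width: 0.0853
t 2.03 pos [0.5767 0.0435 0.0928] yaw x -179.97 zax [-3.8e-03  7.0e-04 -1.0e+00] F [0.26 0.45 0.4 ] w 0.0853 q6 -1.59
knob 1768 [0.58025084 0.04153116] 0.00020245804284196693
nose 1911 [0.58024397 0.04154938] 0.00011290335264289852
base 1188 [0.58138556 0.04169895] 0.0007079423609769389
t: 2.58
eef_pos: [0.579, 0.0419, 0.0952]
tool_rot: [0.003, 3.14, 0.0]
contact_force: [-0.1, 0.3, 3.2]
grip_width: 0.0228
t 2.58 pos [0.579  0.0419 0.0952] yaw x 179.91 zax [ 1.7e-03  1.0e-04 -1.0e+00] F [-0.14  0.3   3.18] w 0.0228 q6 -1.59
```

View pics/w2.png

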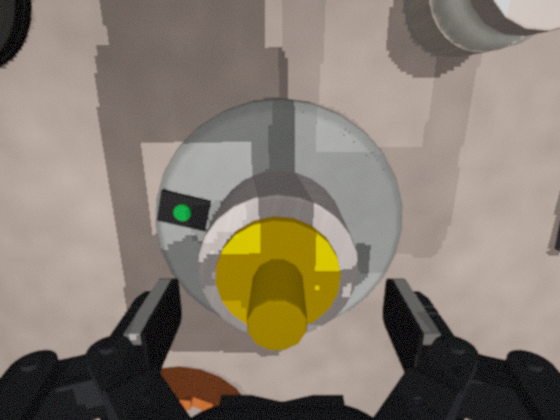

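```bash
python3 -m jog '[[0,0,-0.02,0],[0,0,-0.05,0],[0,0,-0.08,0],[0,0,-0.08,0]]'; python3 d.py 0.52 0.297 0.17; python3 -c "
from h import *
grab('wrist','w3.png')
P=cloud(grab('side'));import numpy as np
Q=P.reshape(-1,3);Q=Q[(abs(Q[:,0]-.52)<.13)&(abs(Q[:,1]-.297)<.11)&(Q[:,2]>.022)&(Q[:,2]<.035)];print(Q.min(0),Q.max(0),np.percentile(Q,[2,98],axis=0))"
```

```text
t: 2.92
eef_pos: [0.5819, 0.0418, 0.1819]
tool_rot: [0.003, 3.129, -0.0]
contact_force: [1.8, 1.1, 0.2]
grip_width: 0.0227
t 2.92 pos [0.5819 0.0418 0.1819] yaw x 179.91 zax [ 1.280e-02 -2.000e-04 -9.999e-01] F [1.77 1.11 0.15] w 0.0227 q6 -1.59
tool delta [0.0624 0.2551 0.0111]
[0.43713789 0.2258549  0.02201713] [0.6043632  0.36672295 0.03174451] [[0.4390117  0.22976261 0.02223777]
 [0.60121233 0.3629855  0.03089369]]
```

View pics/w3.png

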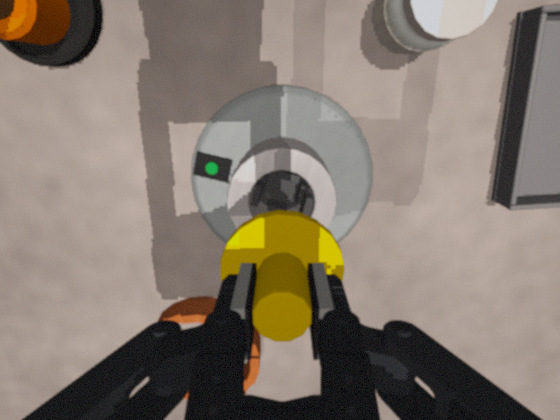

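The plug is held and the open socket is visible. Moving to the tray.

```bash
python3 -m jog '[[0.006,0.025,0,0],[0.014,0.06,0,0],[0.023,0.1,0,0],[0.032,0.14,0,0],[0.041,0.18,0,0],[0.05,0.22,0,0],[0.056,0.246,0.01,0],[0.058,0.256,0.03,0]]';  python3 -m jog '[[0,0,0.03,0],[0,0,0.06,0],[0,0,0.085,0],[0,0,0.097,0],[0,0,0.097,0],[0,0,0.097,0]]'; python3 d.py; python3 -c "
from h import *
grab('wrist','w4.png')"
```

```text
t: 3.68
eef_pos: [0.5199, 0.3026, 0.1448]
tool_rot: [-0.005, 3.14, 0.005]
contact_force: [-0.6, 0.1, -0.2]
grip_width: 0.0228
t: 4.18
eef_pos: [0.5199, 0.2975, 0.0458]
tool_rot: [-0.002, -3.139, 0.002]
contact_force: [0.1, 0.2, -0.9]
grip_width: 0.0229
t 4.18 pos [0.5199 0.2975 0.0458] yaw x 179.91 zax [-0.0027 -0.0011 -1.    ] F [ 0.1   0.2  -0.95] w 0.0229 q6 -1.14
```

View pics/w4.png

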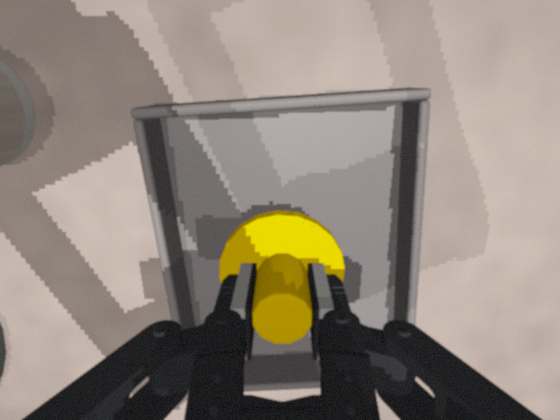

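```bash
python3 -m jog '[[0,0,0,0],[0,0,0,0],[0,0,0,0],[0,0,0,0],[0,0,0,0],[0,0,0,0]]' 0.0854; python3 -m jog '[[0,0,-0.03,0],[0,0,-0.07,0],[0,0,-0.11,0],[0,0,-0.14,0],[0,0,-0.154,0],[0,0,-0.154,0]]'; python3 d.py 0.5637 -0.312 0.2;python3 -c "
from h import *
grab('wrist','w5.png')"
```

```text
t: 4.73
eef_pos: [0.5209, 0.2981, 0.0475]
tool_rot: [0.002, 3.141, 0.0]
contact_force: [-0.7, 0.1, -0.2]
grip_width: 0.0853
t: 5.23
eef_pos: [0.5231, 0.299, 0.2076]
tool_rot: [0.002, 3.132, 0.007]
contact_force: [0.5, 0.6, -0.2]
grip_width: 0.0854
t 5.23 pos [0.5231 0.299  0.2076] yaw x 179.92 zax [ 0.0101  0.0046 -0.9999] F [ 0.53  0.64 -0.24] w 0.0854 q6 -1.14
tool delta [-0.0414 -0.611   0.0052]
```

View pics/w5.png

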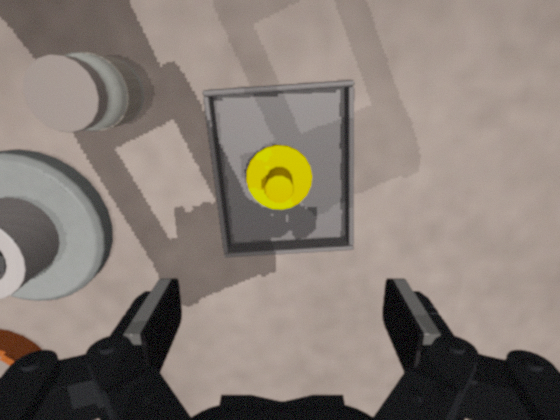

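The plug is standing in the tray at about (280, 180). Next, the blue arbor.

```bash
python3 -m jog '[[0,-0.03,0,0],[0,-0.07,0,0],[-0.005,-0.11,0,0],[-0.01,-0.15,0,0],[-0.015,-0.19,0,0],[-0.02,-0.23,0,0],[-0.025,-0.27,0,0],[-0.03,-0.31,0,0]]'; python3 -m jog '[[0,-0.04,0,0],[-0.002,-0.08,0,0],[-0.004,-0.12,0,0],[-0.006,-0.16,0,0],[-0.008,-0.2,0,0],[-0.01,-0.24,0,0],[-0.012,-0.27,0,0],[-0.012,-0.29,0,0]]';python3 -m jog '[[0,-0.01,0,0],[0,-0.01,0,0],[0,-0.01,0,0]]'
cat > wa.py <<'E'
import sys
from h import *
from fit import circ
f=grab('wrist',sys.argv[1]);P=cloud(f).reshape(-1,3);P=P[np.isfinite(P[:,2])]
c=(float(sys.argv[2]),float(sys.argv[3]))
for a in sys.argv[4:]:
    rad,z0,z1,rr=map(float,a.split(','))
    Q=P[(np.hypot(P[:,0]-c[0],P[:,1]-c[1])<rad)&(P[:,2]>z0)&(P[:,2]<z1)]
    if len(Q)>10:
        print(a,len(Q),*circ(Q,rr,c),'mid',np.round((np.percentile(Q,.5,axis=0)+np.percentile(Q,99.5,axis=0))/2,4),np.median(Q[:,2]))
E
python3 wa.py w6.png 0.5637 -0.312 .03,.08,.13,.018 .03,.13,.145,.018 .04,.062,.067,.03 .04,.0685,.074,.03;python3 d.py 0.5637 -0.312 0.2
```

```text
t: 5.95
eef_pos: [0.549, -0.0137, 0.1982]
tool_rot: [-0.002, -3.137, -0.001]
contact_force: [0.0, -0.7, -0.7]
grip_width: 0.0852
t: 6.62
eef_pos: [0.5604, -0.305, 0.1972]
tool_rot: [-0.007, -3.137, -0.004]
contact_force: [-0.2, 0.0, 0.1]
grip_width: 0.0852
t: 6.87
eef_pos: [0.5615, -0.3111, 0.1993]
tool_rot: [-0.003, -3.139, -0.005]
contact_force: [-0.3, 0.5, -0.2]
grip_width: 0.0853
.03,.08,.13,.018 944 [ 0.56444838 -0.30947315] 0.0001102846507357539 mid [ 0.553  -0.3097  0.1052] 0.1095222137983192
.03,.13,.145,.018 2396 [ 0.56673863 -0.30941602] 0.0051558935432903285 mid [ 0.5638 -0.3094  0.1337] 0.13523747228083066
.04,.062,.067,.03 93 [ 0.56436716 -0.30946742] 0.00029383949962525843 mid [ 0.5531 -0.31    0.0645] 0.06392352730914624
.04,.0685,.074,.03 1830 [ 0.57163066 -0.30931319] 0.0035875929537527457 mid [ 0.5578 -0.3095  0.071 ] 0.07030544219676191
t 6.92 pos [ 0.5618 -0.3105  0.2001] yaw x 179.98 zax [-0.0016  0.0022 -1.    ] F [0.74 0.56 0.7 ] w 0.0854 q6 -2.16
tool delta [-0.0019 -0.0015  0.0001]
```

View pics/w6.png

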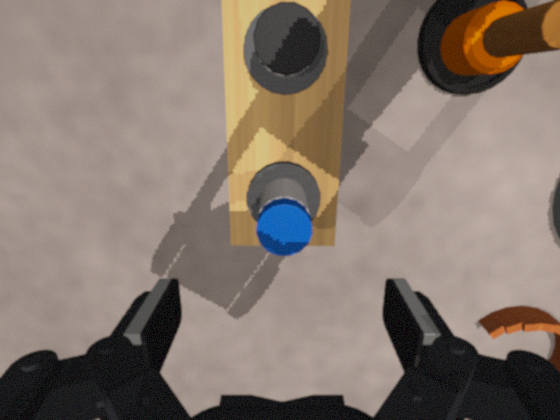

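The blue arbor is at (0.5644, -0.3095) in the arm frame, from the wrist camera. I'll correct for that, descend and grip.

```bash
python3 -m jog '[[-0.0026,0.001,0.03,0],[-0.0026,0.001,0.065,0],[-0.0026,0.001,0.095,0],[-0.0026,0.001,0.107,0],[-0.0026,0.001,0.107,0],[-0.0026,0.001,0.107,0],[-0.0026,0.001,0.107,0]]'; python3 d.py; python3 wa.py w7.png 0.5637 -0.312 .03,.08,.13,.018; python3 -m jog '[[0,0,0,0],[0,0,0,0],[0,0,0,0],[0,0,0,0],[0,0,0,0],[0,0,0,0]]' 0 80; python3 d.py
```

```text
t: 7.5
eef_pos: [0.5661, -0.3112, 0.0972]
tool_rot: [0.001, 3.138, -0.004]
contact_force: [-0.0, -0.2, 0.4]
grip_width: 0.0851
t 7.5 pos [ 0.5661 -0.3112  0.0972] yaw x 179.97 zax [ 0.0039 -0.0024 -1.    ] F [-0.02 -0.2   0.43] w 0.0851 q6 -2.16
.03,.08,.13,.018 4099 [ 0.56434409 -0.30955093] 0.00015760179748205635 mid [ 0.5526 -0.3097  0.1051] 0.11118246478763141
t: 8.05
eef_pos: [0.565, -0.311, 0.0952]
tool_rot: [0.002, 3.14, -0.0]
contact_force: [-1.3, 2.0, 2.5]
grip_width: 0.0345
t 8.05 pos [ 0.565  -0.311   0.0952] yaw x 179.92 zax [ 1.3e-03 -2.0e-04 -1.0e+00] F [-1.34  1.96  2.52] w 0.0345 q6 -2.16
```

View pics/w7.png

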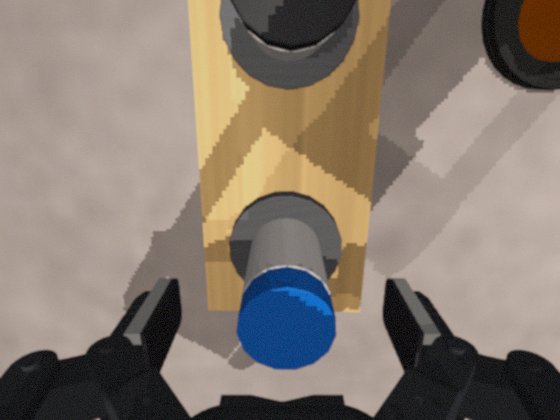

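```bash
python3 -m jog '[[0,0,-0.015,0],[0,0,-0.045,0],[0,0,-0.08,0],[0,0,-0.105,0],[0,0,-0.11,0],[0,0,-0.11,0],[0,0,-0.11,0],[0,0,-0.11,0]]'; python3 d.py 0.5803 0.0415 0.2; python3 wa.py w8.png 0.5644 -0.3105 .03,.18,.24,.018 .04,.163,.167,.03
```

```text
t: 8.72
eef_pos: [0.5632, -0.3102, 0.2]
tool_rot: [-0.002, -3.136, -0.006]
contact_force: [-0.8, -0.4, -4.5]
grip_width: 0.0345
t 8.72 pos [ 0.5632 -0.3102  0.2   ] yaw x 179.91 zax [-0.0058  0.004  -1.    ] F [-0.82 -0.37 -4.5 ] w 0.0345 q6 -2.16
tool delta [-0.0166  0.3517  0.0013]
.03,.18,.24,.018 11626 [ 0.56242839 -0.31015058] 0.0011122854018563826 mid [ 0.5617 -0.3105  0.2106] 0.23022867604113165
.04,.163,.167,.03 45 [ 0.56289498 -0.30995225] 0.00011651241821528102 mid [ 0.5407 -0.3117  0.1662] 0.16652133018560392
```

View pics/w8.png

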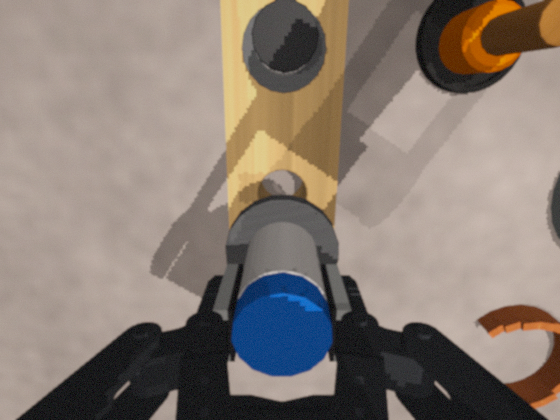

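```bash
python3 -m jog '[[-0.001,0.02,0,0],[-0.003,0.055,0,0],[-0.005,0.095,0,0],[-0.007,0.135,0,0],[-0.009,0.175,0,0],[-0.011,0.215,0,0],[-0.013,0.255,0,0],[-0.015,0.295,0,0]]'; python3 -m jog '[[-0.001,0.03,0,0],[-0.002,0.047,0,0],[-0.0022,0.055,0,0],[-0.0022,0.057,0,0],[-0.0022,0.057,0,0],[-0.0022,0.057,0,0],[-0.0022,0.057,0,0],[-0.0022,0.057,0,0]]'; for i in 1 2 3; do python3 d.py 0.5803 0.0415 0.2;  python3 wa.py w9_$i.png 0.5803 0.0415 .06,.04,.075,.04 .06,.078,.084,.04 .035,.163,.168,.03; done
```

```text
t: 9.43
eef_pos: [0.5787, -0.0141, 0.2019]
tool_rot: [-0.003, -3.138, -0.001]
contact_force: [0.6, -0.4, -4.1]
grip_width: 0.0343
t: 10.1
eef_pos: [0.5823, 0.0395, 0.2042]
tool_rot: [-0.006, -3.141, 0.0]
contact_force: [-0.1, 0.4, -4.9]
grip_width: 0.0343
t 10.1 pos [0.5823 0.0395 0.2042] yaw x 179.8 zax [-1.e-04 -3.e-04 -1.e+00] F [-0.09  0.43 -4.92] w 0.0343 q6 -1.6
tool delta [0.002  0.002  0.0042]
.06,.04,.075,.04 824 [0.58102333 0.03668436] 0.0040421999902088175 mid [0.5657 0.041  0.0576] 0.05634523984348613
.06,.078,.084,.04 3412 [0.59040087 0.04125501] 0.004717674366329527 mid [0.5677 0.0416 0.08  ] 0.08014528841792862
t 10.15 pos [0.5823 0.0397 0.2043] yaw x 179.81 zax [ 1.e-04 -2.e-04 -1.e+00] F [-0.31 -0.59 -5.78] w 0.0345 q6 -1.6
tool delta [0.0021 0.0018 0.0043]
.06,.04,.075,.04 827 [0.58089391 0.03702172] 0.0037395005261856157 mid [0.5657 0.0413 0.0576] 0.057261803680517476
.06,.078,.084,.04 3408 [0.59036192 0.04128152] 0.004715035100256802 mid [0.5678 0.0416 0.08  ] 0.0801695487072846
t 10.2 pos [0.5824 0.0399 0.2044] yaw x 179.82 zax [ 1.e-04 -1.e-04 -1.e+00] F [-0.5  -0.42 -4.33] w 0.0347 q6 -1.6
tool delta [0.0021 0.0016 0.0044]
.06,.04,.075,.04 828 [0.58098264 0.03748535] 0.0034579005415283776 mid [0.5655 0.041  0.0577] 0.05727740276594767
.06,.078,.084,.04 3406 [0.59038519 0.04133257] 0.004691072146284659 mid [0.5677 0.0416 0.08  ] 0.08014520762484462
```

View pics/w9_3.png

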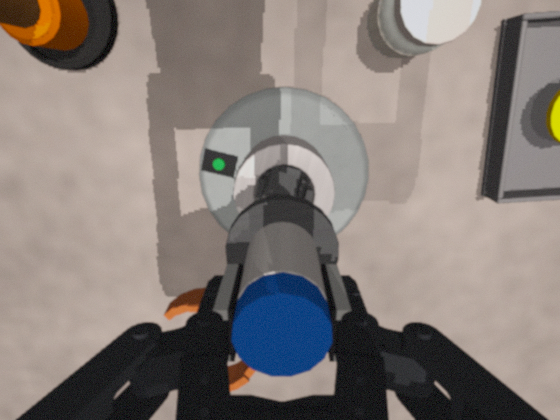

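```bash
python3 -m jog '[[0.002,0.0015,0.015,0],[0.002,0.0015,0.03,0],[0.002,0.0015,0.045,0],[0.002,0.0015,0.055,0],[0.002,0.0015,0.055,0],[0.002,0.0015,0.055,0],[0.002,0.0015,0.055,0],[0.002,0.0015,0.055,0]]'; python3 d.py 0.5803 0.0415 0.125;  python3 wa.py w10.png 0.5803 0.0415 .06,.04,.075,.04 .025,.165,.21,.018
python3 - <<'E'
from h import *
grab('side','s10.png')
E
```

```text
t: 10.92
eef_pos: [0.581, 0.0424, 0.1509]
tool_rot: [0.002, 3.139, 0.0]
contact_force: [0.0, 0.4, -3.5]
grip_width: 0.0346
t 10.92 pos [0.581  0.0424 0.1509] yaw x 179.91 zax [ 2.5e-03  1.0e-04 -1.0e+00] F [ 0.02  0.4  -3.49] w 0.0346 q6 -1.59
tool delta [ 0.0008 -0.0009  0.0258]
.06,.04,.075,.04 961 [0.58059748 0.04231707] 0.0004620835160014797 mid [0.5595 0.0417 0.0576] 0.059127784077168594
.025,.165,.21,.018 12831 [0.5799412 0.0418582] 0.003250977021405666 mid [0.5793 0.0415 0.1874] 0.1905084879042494
```

View pics/w10.png

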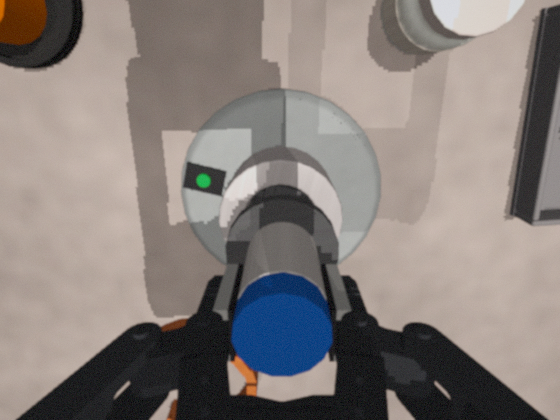

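View pics/s10.png

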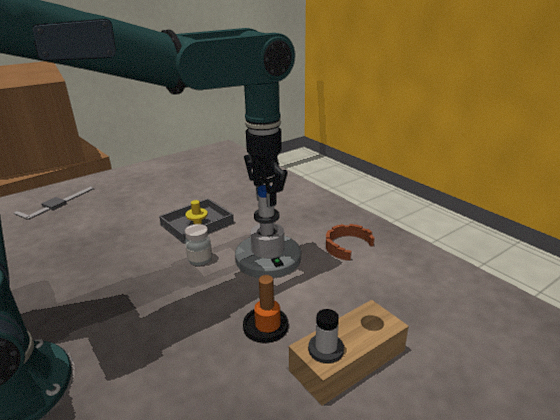

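The shank is entering centred. I'll lower it gently.

```bash
python3 -m jog '[[0.0005,-0.0005,0.008,0],[0.0005,-0.0005,0.014,0],[0.0005,-0.0005,0.018,0],[0.0005,-0.0005,0.018,0],[0.0005,-0.0005,0.018,0],[0.0005,-0.0005,0.018,0]]'; python3 d.py; python3 -m jog '[[0,0,0.002,0],[0,0,0.004,0],[0,0,0.004,0],[0,0,0.004,0]]'; python3 d.py
```

```text
t: 11.52
eef_pos: [0.5798, 0.0419, 0.1311]
tool_rot: [-0.002, -3.141, 0.0]
contact_force: [1.8, -1.2, -4.3]
grip_width: 0.0345
t 11.52 pos [0.5798 0.0419 0.1311] yaw x 179.91 zax [-1.e-04 -1.e-04 -1.e+00] F [ 1.79 -1.18 -4.31] w 0.0345 q6 -1.59
t: 11.85
eef_pos: [0.58, 0.0417, 0.1274]
tool_rot: [0.002, 3.141, -0.001]
contact_force: [2.0, -1.5, -4.1]
grip_width: 0.0343
t 11.85 pos [0.58   0.0417 0.1274] yaw x 179.91 zax [ 6.e-04 -5.e-04 -1.e+00] F [ 1.99 -1.52 -4.08] w 0.0343 q6 -1.59
```

```bash
python3 -m jog '[[0,0,0.001,0],[0,0,0.0015,0],[0,0,0.0015,0],[0,0,0.0015,0]]'; python3 d.py;  python3 -m jog '[[0,0,0,0],[0,0,0,0],[0,0,0,0],[0,0,0,0],[0,0,0,0],[0,0,0,0]]' 0.0854; python3 d.py
python3 - <<'E'
from h import *
from fit import circ
for n in ['scene','side']:
    P=cloud(grab(n,n+'11.png')).reshape(-1,3);P=P[np.isfinite(P[:,2])]
    for c0,z0,z1,rr,rad in [((.58,.04),.10,.155,.018,.026),((.58,.04),.156,.18,.018,.019),((.58,.04),.04,.075,.04,.06),((.58,.04),.086,.097,.03,.038)]:
        Q=P[(np.hypot(P[:,0]-c0[0],P[:,1]-c0[1])<rad)&(P[:,2]>z0)&(P[:,2]<z1)]
        if len(Q)>10: print(n,len(Q),*circ(Q,rr,c0),np.percentile(Q[:,2],[1,50,90,99]))
E
```

```text
t: 12.18
eef_pos: [0.5801, 0.0417, 0.1262]
tool_rot: [0.002, 3.141, -0.001]
contact_force: [1.7, -2.7, -2.1]
grip_width: 0.0344
t 12.18 pos [0.5801 0.0417 0.1262] yaw x 179.91 zax [ 1.e-03 -5.e-04 -1.e+00] F [ 1.72 -2.66 -2.07] w 0.0344 q6 -1.59
t: 12.68
eef_pos: [0.5797, 0.0421, 0.126]
tool_rot: [0.002, 3.141, 0.0]
contact_force: [-0.1, -0.7, -0.7]
grip_width: 0.0853
t 12.68 pos [0.5797 0.0421 0.126 ] yaw x 179.92 zax [ 1.e-04  3.e-04 -1.e+00] F [-0.06 -0.75 -0.71] w 0.0853 q6 -1.59
scene 389 [0.57911465 0.04021327] 0.0006041752023210507 [0.1002149  0.12826878 0.14926382 0.15414949]
scene 152 [0.57873869 0.04033511] 0.0029247285642468044 [0.15628362 0.16281151 0.16374501 0.16460104]
scene 488 [0.57907383 0.04046882] 0.0005478899545362827 [0.04071579 0.05800169 0.07200404 0.07465714]
scene 99 [0.57896696 0.04049776] 0.0007471656188909916 [0.08847068 0.09317627 0.09645315 0.09698054]
side 309 [0.57984495 0.03834233] 0.0007696486903881958 [0.10085648 0.12610329 0.14871838 0.15447583]
side 92 [0.5853575  0.03621188] 0.0048847414676563864 [0.15622459 0.1614679  0.16277521 0.16337099]
side 428 [0.58003373 0.03848532] 0.0007809841512216968 [0.0406321  0.0574482  0.07222334 0.07483437]
side 151 [0.58058841 0.03956755] 0.0017792722690768356 [0.08688869 0.09495414 0.09668856 0.09695048]
```

View pics/side11.png

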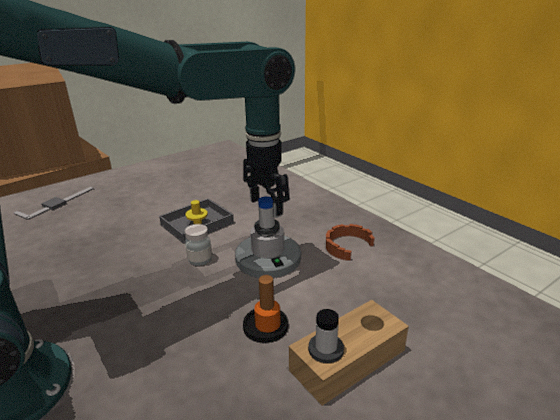

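The arbor is standing loose, with the cap top at about 0.163, so the collar is about 8 mm proud. It is centred and upright. Now up and over to the mallet.

```bash
python3 -m jog '[[0,0,-0.02,0],[0,0,-0.05,0],[0,0,-0.08,0],[0.01,-0.02,-0.085,0],[0.03,-0.05,-0.085,0],[0.05,-0.08,-0.085,0],[0.07,-0.11,-0.085,0],[0.09,-0.14,-0.085,0]]';python3 -m jog '[[0.02,-0.025,0.005,0],[0.04,-0.045,0.01,0],[0.045,-0.052,0.01,0],[0.045,-0.052,0.01,0],[0.045,-0.052,0.01,0],[0.045,-0.052,0.01,0]]'; python3 d.py 0.4445 -0.15 0.2; python3 wa.py w12.png 0.4445 -0.15 .03,.06,.112,.014 .03,.113,.125,.014 .04,.022,.045,.025 .06,.011,.017,.045
```

```text
t: 13.45
eef_pos: [0.4885, -0.0988, 0.211]
tool_rot: [0.001, 3.141, -0.0]
contact_force: [-0.2, 0.0, 0.4]
grip_width: 0.0854
t: 13.95
eef_pos: [0.4454, -0.1491, 0.2012]
tool_rot: [0.001, 3.14, 0.001]
contact_force: [0.1, 0.4, 0.7]
grip_width: 0.0855
t 13.95 pos [ 0.4454 -0.1491  0.2012] yaw x 179.98 zax [ 1.2e-03  4.0e-04 -1.0e+00] F [0.05 0.4  0.73] w 0.0855 q6 -2.01
tool delta [ 0.0009 -0.0009  0.0012]
.03,.06,.112,.014 602 [ 0.44486969 -0.14941971] 0.00013753270691823586 mid [ 0.4351 -0.1494  0.0859] 0.08957339991481694
.03,.113,.125,.014 1232 [ 0.44789128 -0.14999067] 0.003991000922007718 mid [ 0.4438 -0.1494  0.1167] 0.11806913474554218
.04,.022,.045,.025 227 [ 0.44487242 -0.14939063] 0.00011197402287452599 mid [ 0.4293 -0.1493  0.0335] 0.03412641327586108
.06,.011,.017,.045 1551 [ 0.44306269 -0.14723467] 0.0027971936073306544 mid [ 0.4377 -0.147   0.0138] 0.014008416269924495
```

View pics/w12.png

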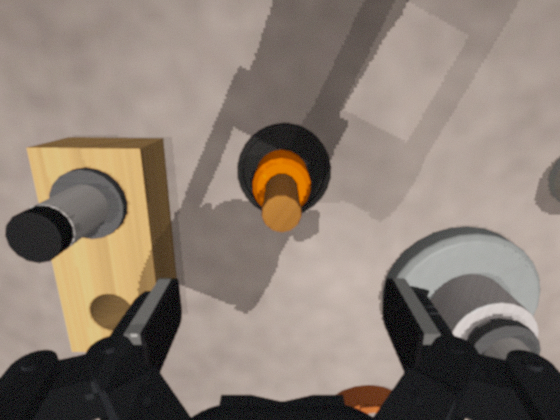

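```bash
python3 -m jog '[[0.0005,0,0.03,0],[0.0005,0,0.065,0],[0.0005,0,0.1,0],[0.0005,0,0.12,0],[0.0005,0,0.129,0],[0.0005,0,0.129,0],[0.0005,0,0.129,0],[0.0005,0,0.129,0]]'; python3 d.py; python3 -m jog '[[0,0,0,0],[0,0,0,0],[0,0,0,0],[0,0,0,0],[0,0,0,0],[0,0,0,0]]' 0 120; python3 d.py; python3 wa.py w13.png 0.4445 -0.15 .06,.011,.017,.045
```

```text
t: 14.67
eef_pos: [0.4458, -0.1502, 0.074]
tool_rot: [0.001, 3.138, -0.003]
contact_force: [0.5, 0.6, -0.4]
grip_width: 0.085
t 14.67 pos [ 0.4458 -0.1502  0.074 ] yaw x 179.96 zax [ 0.0038 -0.0016 -1.    ] F [ 0.55  0.61 -0.4 ] w 0.085 q6 -2.02
t: 15.17
eef_pos: [0.4444, -0.1498, 0.0726]
tool_rot: [0.002, 3.14, 0.0]
contact_force: [0.7, 1.0, 4.2]
grip_width: 0.0258
t 15.17 pos [ 0.4444 -0.1498  0.0726] yaw x 179.91 zax [ 1.3e-03  1.0e-04 -1.0e+00] F [0.73 0.99 4.17] w 0.0258 q6 -2.02
.06,.011,.017,.045 3400 [ 0.44393268 -0.14743549] 0.002399616085122208 mid [ 0.434  -0.1472  0.0139] 0.014011998679710994
```

View pics/w13.png

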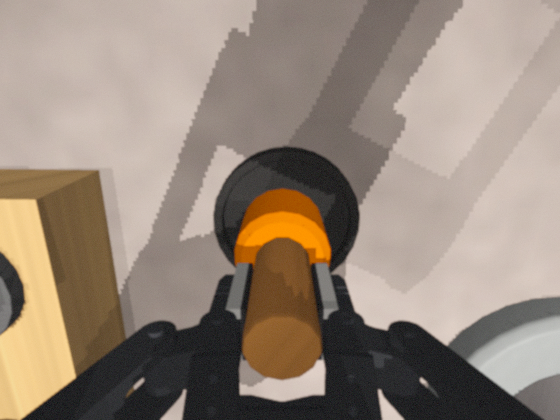

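```bash
python3 -m jog '[[0,0,-0.02,0],[0,0,-0.055,0],[0,0,-0.095,0],[0,0,-0.135,0],[0,0,-0.17,0],[0,0,-0.19,0],[0,0,-0.19,0],[0,0,-0.19,0]]'; python3 d.py 0.5803 0.0417 0.263; python3 -c "
from h import *
grab('wrist','w14.png')"
```

```text
t: 15.88
eef_pos: [0.444, -0.15, 0.2612]
tool_rot: [-0.002, -3.141, 0.0]
contact_force: [-0.4, -0.1, -4.7]
grip_width: 0.0254
t 15.88 pos [ 0.444  -0.15    0.2612] yaw x 179.91 zax [-1.e-04 -0.e+00 -1.e+00] F [-0.39 -0.13 -4.7 ] w 0.0254 q6 -2.02
tool delta [-0.136   0.1919 -0.0019]
```

View pics/w14.png

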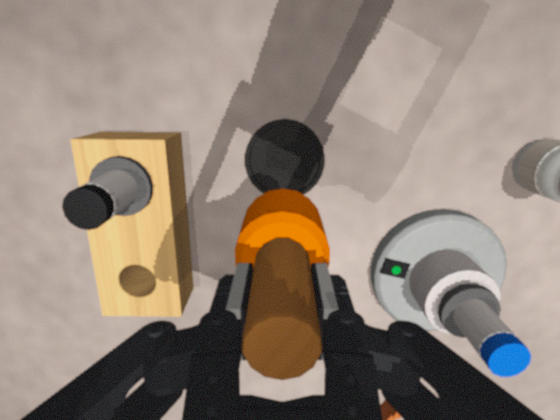

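```bash
python3 -m jog '[[-0.01,0.015,0,0],[-0.033,0.047,0,0],[-0.056,0.079,0,0],[-0.079,0.111,0,0],[-0.102,0.143,0,0],[-0.122,0.172,0,0],[-0.133,0.187,0,0],[-0.136,0.191,0,0]]'; python3 -m jog '[[0,0,0,0],[0,0,0,0],[0,0,0,0],[0,0,0,0]]'; python3 d.py 0.5803 0.0417 0.263
python3 - <<'E'
from h import *
from fit import circ
for n in ['scene','side']:
    f=grab(n,n+'15.png');P=cloud(f).reshape(-1,3);P=P[np.isfinite(P[:,2])]
    for nm,c0,z0,z1,rr,rad in [('arb',(.58,.04),.10,.155,.018,.026),('head',(.58,.04),.198,.238,.025,.033)]:
        Q=P[(np.hypot(P[:,0]-c0[0],P[:,1]-c0[1])<rad)&(P[:,2]>z0)&(P[:,2]<z1)]
        if len(Q)>10: print(n,nm,len(Q),*circ(Q,rr,c0))
    Q=P[(np.hypot(P[:,0]-.58,P[:,1]-.04)<.03)&(P[:,2]>.15)&(P[:,2]<.26)]
    h=np.histogram(Q[:,2],np.arange(.15,.26,.004));print([(round(a,3),b) for a,b in zip(h[1],h[0])])
    # rest
    Q=P[(np.hypot(P[:,0]-.444,P[:,1]+.15)<.06)&(P[:,2]>.011)&(P[:,2]<.018)]
    s=circ(Q,.042,(.444,-.15));print('rest',len(Q),s)
E
```

```text
t: 16.6
eef_pos: [0.5801, 0.0443, 0.2561]
tool_rot: [0.005, -3.133, -0.003]
contact_force: [0.2, -1.4, -4.7]
grip_width: 0.0257
t: 16.93
eef_pos: [0.5796, 0.0396, 0.2614]
tool_rot: [-0.005, -3.141, 0.001]
contact_force: [0.5, 0.5, -4.7]
grip_width: 0.0257
t 16.93 pos [0.5796 0.0396 0.2614] yaw x 179.81 zax [-1.e-03 -3.e-04 -1.e+00] F [ 0.47  0.53 -4.71] w 0.0257 q6 -1.6
tool delta [-0.0007  0.0021 -0.0016]
scene arb 382 [0.57922801 0.04033794] 0.0005993321763697965
scene head 459 [0.57878755 0.0386172 ] 0.00061642781887861
[(np.float64(0.15), np.int64(28)), (np.float64(0.154), np.int64(27)), (np.float64(0.158), np.int64(35)), (np.float64(0.162), np.int64(104)), (np.float64(0.166), np.int64(0)), (np.float64(0.17), np.int64(0)), (np.float64(0.174), np.int64(0)), (np.float64(0.178), np.int64(0)), (np.float64(0.182), np.int64(0)), (np.float64(0.186), np.int64(0)), (np.float64(0.19), np.int64(0)), (np.float64(0.194), np.int64(18)), (np.float64(0.198), np.int64(41)), (np.float64(0.202), np.int64(43)), (np.float64(0.206), np.int64(44)), (np.float64(0.21), np.int64(45)), (np.float64(0.214), 
[... 873 characters left out ...]
.float64(0.186), np.int64(0)), (np.float64(0.19), np.int64(0)), (np.float64(0.194), np.int64(20)), (np.float64(0.198), np.int64(35)), (np.float64(0.202), np.int64(32)), (np.float64(0.206), np.int64(38)), (np.float64(0.21), np.int64(37)), (np.float64(0.214), np.int64(30)), (np.float64(0.218), np.int64(38)), (np.float64(0.222), np.int64(35)), (np.float64(0.226), np.int64(39)), (np.float64(0.23), np.int64(36)), (np.float64(0.234), np.int64(39)), (np.float64(0.238), np.int64(89)), (np.float64(0.242), np.int64(39)), (np.float64(0.246), np.int64(18)), (np.float64(0.25), np.int64(23)), (np.float64(0.254), np.int64(24))]
rest 334 (array([ 0.43883138, -0.15146039]), np.float64(0.0014907842665052538))
```

View pics/side15.png

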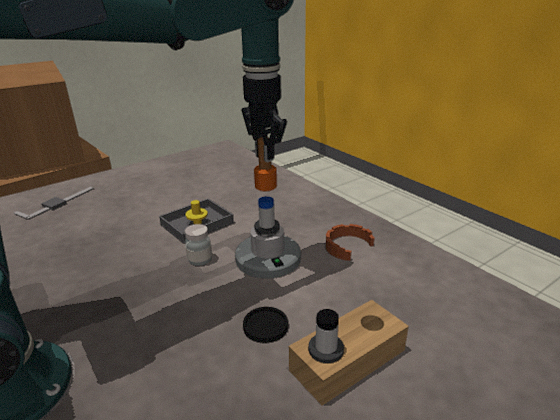

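Lined up: the mallet face is about 32 mm above the cap. First gentle tap.

```bash
python3 -m jog '[[-0.0005,0.0015,0.012,0],[-0.0005,0.0015,0.024,0],[-0.0005,0.0015,0.031,0],[-0.0005,0.0015,0.037,0],[-0.0005,0.0015,0.037,0]]'; python3 d.py; python3 -m jog '[[0,0,-0.018,0],[0,0,-0.03,0],[0,0,-0.03,0],[0,0,-0.03,0]]'
cat > chk.py <<'E'
from h import *
from fit import circ
for n in ['scene','side']:
    f=grab(n,n+'_c.png');P=cloud(f).reshape(-1,3);P=P[np.isfinite(P[:,2])]
    for nm,c0,z0,z1,rr,rad in [('arb',(.58,.04),.10,.145,.018,.026),('nose',(.58,.04),.04,.075,.04,.06)]:
        Q=P[(np.hypot(P[:,0]-c0[0],P[:,1]-c0[1])<rad)&(P[:,2]>z0)&(P[:,2]<z1)]
        if len(Q)>10: print(n,nm,len(Q),*circ(Q,rr,c0))
    Q=P[(np.hypot(P[:,0]-.58,P[:,1]-.04)<.022)&(P[:,2]>.12)&(P[:,2]<.17)]
    print('cap z pct',np.percentile(Q[:,2],[60,70,80,90,97]).round(4))
    Q=P[(np.hypot(P[:,0]-.58,P[:,1]-.04)<.03)&(P[:,2]>.17)&(P[:,2]<.3)]
    print('head bottom',np.percentile(Q[:,2],.5).round(4))
E
python3 chk.py; python3 d.py
```

```text
t: 17.45
eef_pos: [0.5803, 0.0424, 0.2239]
tool_rot: [-0.002, -3.14, -0.0]
contact_force: [-0.9, -0.2, -4.3]
grip_width: 0.0258
t 17.45 pos [0.5803 0.0424 0.2239] yaw x 179.92 zax [-0.0014  0.     -1.    ] F [-0.93 -0.24 -4.33] w 0.0258 q6 -1.59
t: 17.78
eef_pos: [0.5815, 0.0425, 0.2562]
tool_rot: [0.002, 3.138, 0.0]
contact_force: [0.9, -0.1, -4.5]
grip_width: 0.0255
scene arb 310 [0.57937727 0.04020111] 0.000648070468882057
scene nose 480 [0.57904218 0.04027955] 0.0006274059364229263
cap z pct [0.151  0.1563 0.1575 0.158  0.1586]
head bottom 0.1922
side arb 273 [0.58005233 0.03845318] 0.0008199260252964823
side nose 423 [0.57989611 0.03833723] 0.0008485405157534487
cap z pct [0.1504 0.1549 0.1563 0.157  0.1575]
head bottom 0.1891
t 17.88 pos [0.5806 0.0425 0.2542] yaw x 179.92 zax [-7.e-04  1.e-04 -1.e+00] F [-0.78  0.32 -4.47] w 0.0255 q6 -1.59
```

The cap dropped from 0.163 to about 0.157, so about 2 mm remains. Second, deeper tap.

```bash
python3 -m jog '[[0.0003,-0.0007,0.012,0],[0.0003,-0.0007,0.022,0],[0.0003,-0.0007,0.03,0],[0.0003,-0.0007,0.037,0],[0.0003,-0.0007,0.037,0]]'; python3 d.py; python3 -m jog '[[0,0,-0.018,0],[0,0,-0.03,0],[0,0,-0.03,0],[0,0,-0.03,0]]'; python3 chk.py; python3 d.py
```

```text
t: 18.3
eef_pos: [0.5799, 0.0418, 0.2216]
tool_rot: [0.002, 3.139, -0.0]
contact_force: [-5.9, 1.1, 11.2]
grip_width: 0.0256
t 18.3 pos [0.5799 0.0418 0.2216] yaw x 179.92 zax [ 2.4e-03 -2.0e-04 -1.0e+00] F [-5.86  1.15 11.21] w 0.0256 q6 -1.59
t: 18.63
eef_pos: [0.5808, 0.0417, 0.2479]
tool_rot: [0.002, 3.14, 0.0]
contact_force: [0.2, -0.5, -4.5]
grip_width: 0.0256
scene arb 314 [0.57931404 0.04033988] 0.0005829947840908407
scene nose 481 [0.57904192 0.04030599] 0.0005660196444970053
cap z pct [0.1496 0.1548 0.1554 0.156  0.1565]
head bottom 0.1833
side arb 275 [0.57989325 0.03825898] 0.0007383033504432014
side nose 413 [0.58010651 0.03851264] 0.0007979826646363139
cap z pct [0.1493 0.1534 0.1541 0.1546 0.1552]
head bottom 0.1819
t 18.73 pos [0.5801 0.0417 0.2462] yaw x 179.91 zax [-2.4e-03  1.0e-04 -1.0e+00] F [-0.79  0.06 -4.67] w 0.0256 q6 -1.6
```

```bash
python3 -m jog '[[0,0,0.012,0],[0,0,0.022,0],[0,0,0.03,0],[0,0,0.036,0],[0,0,0.036,0]]'; python3 d.py; python3 -m jog '[[0,0,-0.018,0],[0,0,-0.03,0],[0,0,-0.03,0],[0,0,-0.03,0]]'; python3 chk.py; python3 d.py
```

```text
t: 19.15
eef_pos: [0.5806, 0.0418, 0.2214]
tool_rot: [0.002, 3.133, -0.001]
contact_force: [-9.6, -0.2, 28.6]
grip_width: 0.0255
t 19.15 pos [0.5806 0.0418 0.2214] yaw x 179.93 zax [ 9.e-03 -5.e-04 -1.e+00] F [-9.56 -0.2  28.64] w 0.0255 q6 -1.59
t: 19.48
eef_pos: [0.5805, 0.0417, 0.2408]
tool_rot: [-0.002, -3.141, -0.0]
contact_force: [0.7, 0.8, -4.3]
grip_width: 0.0257
scene arb 311 [0.5793034  0.04034274] 0.00063236091006812
scene nose 477 [0.5791138  0.04029426] 0.0006166215782907256
cap z pct [0.1496 0.1545 0.1554 0.1558 0.1564]
head bottom 0.1769
side arb 275 [0.58009306 0.03844179] 0.0007680803502964247
side nose 417 [0.57985318 0.03829888] 0.0008096566899144855
cap z pct [0.1489 0.1532 0.154  0.1548 0.1554]
head bottom 0.175
t 19.58 pos [0.5798 0.0417 0.2392] yaw x 179.92 zax [-4.e-03  2.e-04 -1.e+00] F [ 0.17 -0.45 -4.41] w 0.0259 q6 -1.6
```

The hand force reached about 33 N with no further travel, and the cap is at about 0.155, which is home. One more firm tap, then a close look at the collar.

```bash
python3 -m jog '[[0,0,0.008,0],[0,0,0.018,0],[0,0,0.028,0],[0,0,0.036,0],[0,0,0.036,0]]'; python3 d.py; python3 -m jog '[[0,0,-0.025,0],[0,0,-0.06,0],[0,0,-0.066,0],[0,0,-0.066,0],[0,0,-0.066,0],[0,0,-0.066,0],[0,0,-0.066,0]]'; python3 d.py; python3 chk.py
python3 - <<'E'
import cv2
a=cv2.imread('pics/scene_c.png')[160:270,250:350];b=cv2.imread('pics/side_c.png')[160:270,220:320]
import numpy as np
cv2.imwrite('pics/zoom.png',cv2.resize(np.hstack([a,b]),(800,440),interpolation=cv2.INTER_CUBIC))
E
```

```text
t: 20.0
eef_pos: [0.5819, 0.042, 0.2195]
tool_rot: [0.002, 3.126, 0.0]
contact_force: [-11.9, 0.5, 37.6]
grip_width: 0.0258
t 20.0 pos [0.5819 0.042  0.2195] yaw x 179.92 zax [ 0.0151  0.     -0.9999] F [-11.87   0.49  37.57] w 0.0258 q6 -1.59
t: 20.58
eef_pos: [0.5795, 0.0417, 0.268]
tool_rot: [-0.002, -3.135, -0.0]
contact_force: [0.9, 0.1, -4.6]
grip_width: 0.0261
t 20.58 pos [0.5795 0.0417 0.268 ] yaw x 179.91 zax [-6.2e-03  2.0e-04 -1.0e+00] F [ 0.91  0.09 -4.6 ] w 0.0261 q6 -1.59
scene arb 312 [0.57926314 0.04006582] 0.0006358373578224507
scene nose 477 [0.57899177 0.04053217] 0.0005869190170482153
cap z pct [0.1498 0.1543 0.1554 0.1562 0.1567]
head bottom 0.2056
side arb 274 [0.57999411 0.03829999] 0.0008033926038836531
side nose 426 [0.57998731 0.03841901] 0.0007893302902002748
cap z pct [0.149  0.1532 0.1542 0.1548 0.1556]
head bottom 0.2046
```

View pics/zoom.png

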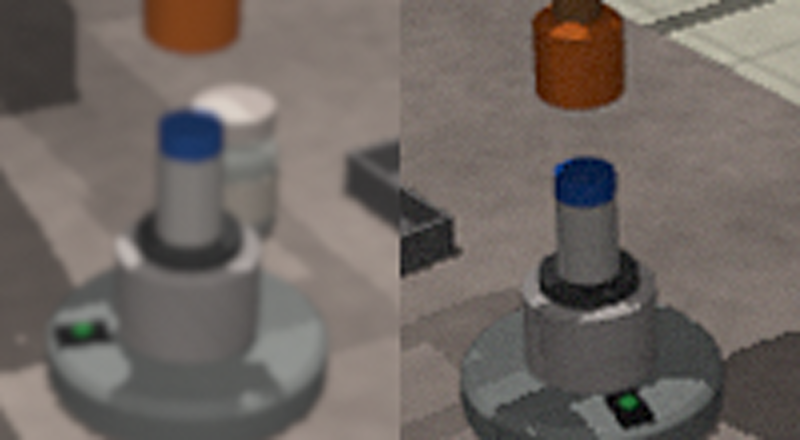

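The collar looks flush in both views and the mallet is clear of the cap. Returning the mallet to its rest.

```bash
python3 -m jog '[[0.01,-0.015,0,0],[0.033,-0.047,0,0],[0.056,-0.079,0,0],[0.079,-0.111,0,0],[0.102,-0.143,0,0],[0.122,-0.172,0,0],[0.133,-0.187,0,0],[0.136,-0.190,0,0]]'; python3 -m jog '[[0,0,0.03,0],[0,0,0.07,0],[0,0,0.11,0],[0,0,0.14,0],[0,0,0.15,0],[0,0,0.15,0],[0,0,0.15,0],[0,0,0.15,0]]'; python3 d.py 0.4435 -0.148 0.072
python3 - <<'E'
from h import *
from fit import circ
for n in ['scene','side','wrist']:
    f=grab(n,n+'_m.png');P=cloud(f).reshape(-1,3);P=P[np.isfinite(P[:,2])]
    c0=(.444,-.15)
    for nm,z0,z1,rr,rad in [('head',.058,.09,.025,.033),('rest',.011,.018,.042,.06)]:
        Q=P[(np.hypot(P[:,0]-c0[0],P[:,1]-c0[1])<rad)&(P[:,2]>z0)&(P[:,2]<z1)]
        if len(Q)>10: print(n,nm,len(Q),*circ(Q,rr,c0))
    Q=P[(np.hypot(P[:,0]-.444,P[:,1]+.15)<.03)&(P[:,2]>.03)&(P[:,2]<.3)]
    print('head bottom',np.percentile(Q[:,2],.5).round(4))
E
```

```text
t: 21.35
eef_pos: [0.4421, -0.1506, 0.2713]
tool_rot: [-0.01, -3.14, 0.002]
contact_force: [0.5, -0.2, -4.1]
grip_width: 0.0255
t: 22.02
eef_pos: [0.4462, -0.1487, 0.1247]
tool_rot: [0.002, 3.137, -0.003]
contact_force: [-0.7, -1.6, -5.1]
grip_width: 0.0258
t 22.02 pos [ 0.4462 -0.1487  0.1247] yaw x 179.94 zax [ 0.005  -0.0021 -1.    ] F [-0.73 -1.56 -5.11] w 0.0258 q6 -2.01
tool delta [0.003  0.0008 0.0527]
scene head 241 [ 0.44543139 -0.14990965] 0.0006339085054487305
scene rest 211 [ 0.44222726 -0.1488975 ] 0.0013349699453232972
head bottom 0.0635
side head 306 [ 0.44618395 -0.15157056] 0.0005344885199039494
side rest 289 [ 0.43910908 -0.1513925 ] 0.0014526973349041628
head bottom 0.062
wrist head 1050 [ 0.44659332 -0.14893827] 0.00013443671667632585
wrist rest 2078 [ 0.44041169 -0.14714636] 0.0015012725868877204
head bottom 0.0673
```

View pics/side_m.png

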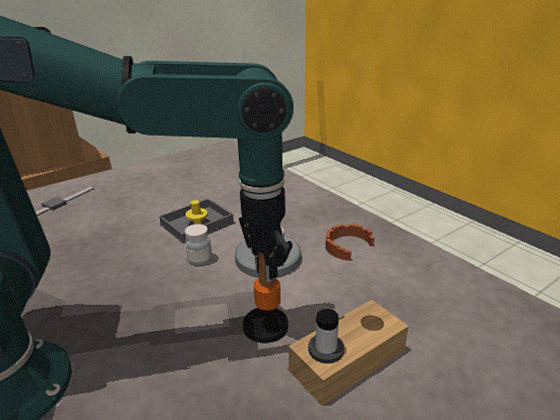

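View pics/wrist_m.png

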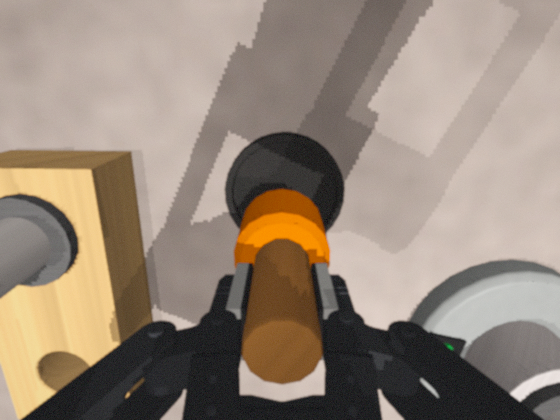

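```bash
python3 -m jog '[[0.003,0.001,0.015,0],[0.003,0.001,0.03,0],[0.003,0.001,0.042,0],[0.003,0.001,0.042,0],[0.003,0.001,0.042,0],[0.003,0.001,0.042,0]]'; python3 d.py; python3 -m jog '[[0,0,0.003,0],[0,0,0.005,0],[0,0,0.005,0],[0,0,0.005,0]]'; python3 d.py
```

```text
t: 22.67
eef_pos: [0.4423, -0.1476, 0.0814]
tool_rot: [0.002, 3.139, -0.002]
contact_force: [-0.3, 0.1, -2.9]
grip_width: 0.0259
t 22.67 pos [ 0.4423 -0.1476  0.0814] yaw x 179.92 zax [ 0.0028 -0.0012 -1.    ] F [-0.28  0.06 -2.86] w 0.0259 q6 -2.01
t: 23.0
eef_pos: [0.4412, -0.147, 0.0749]
tool_rot: [0.002, 3.141, 0.0]
contact_force: [-0.1, 0.4, -4.5]
grip_width: 0.0257
t 23.0 pos [ 0.4412 -0.147   0.0749] yaw x 179.92 zax [ 2.e-04  0.e+00 -1.e+00] F [-0.12  0.42 -4.49] w 0.0257 q6 -2.01
```

```bash
python3 -m jog '[[0,0,0.001,0],[0,0,0.003,0],[0,0,0.003,0],[0,0,0.003,0]]'; python3 d.py; python3 -m jog '[[0,0,0.001,0],[0,0,0.001,0],[0,0,0.001,0]]'; python3 d.py
```

```text
t: 23.33
eef_pos: [0.441, -0.147, 0.0715]
tool_rot: [-0.002, -3.141, -0.0]
contact_force: [-0.4, 0.5, -4.4]
grip_width: 0.0257
t 23.33 pos [ 0.441  -0.147   0.0715] yaw x 179.92 zax [-5.e-04  3.e-04 -1.e+00] F [-0.39  0.49 -4.38] w 0.0257 q6 -2.01
t: 23.58
eef_pos: [0.4412, -0.147, 0.0708]
tool_rot: [0.002, 3.142, 0.0]
contact_force: [-0.4, 0.6, -4.6]
grip_width: 0.0256
t 23.58 pos [ 0.4412 -0.147   0.0708] yaw x 179.92 zax [ 0.e+00  1.e-04 -1.e+00] F [-0.42  0.56 -4.63] w 0.0256 q6 -2.01
```

Still carrying the mallet's weight, so it slid a little up in the grip while tapping. I'll lower in 1 mm steps until it touches.

```bash
for i in 1 2; do python3 -m jog '[[0,0,0.001,0],[0,0,0.001,0],[0,0,0.001,0]]' >/dev/null; python3 d.py; done
```

```text
t 23.83 pos [ 0.4413 -0.1471  0.0707] yaw x 179.92 zax [ 5.e-04 -1.e-04 -1.e+00] F [-2.89  1.16  3.44] w 0.0257 q6 -2.01
t 24.08 pos [ 0.4415 -0.1471  0.0707] yaw x 179.93 zax [ 8.e-04 -3.e-04 -1.e+00] F [-5.12  1.76  8.67] w 0.0258 q6 -2.01
```

```bash
python3 -m jog '[[0,0,-0.0015,0],[0,0,-0.0015,0],[0,0,-0.0015,0]]'; python3 -m jog '[[0,0,0,0],[0,0,0,0],[0,0,0,0],[0,0,0,0],[0,0,0,0],[0,0,0,0]]' 0.0854; python3 d.py; python3 -m jog '[[0,0,-0.03,0],[0,0,-0.07,0],[0,0,-0.11,0],[0,0,-0.15,0],[0,0,-0.165,0],[0,0,-0.165,0],[0,0,-0.165,0],[0,0,-0.165,0]]'; python3 d.py
python3 - <<'E'
from h import *
from fit import circ
for n in ['scene','side','wrist']:
    f=grab(n,n+'_e.png');P=cloud(f).reshape(-1,3);P=P[np.isfinite(P[:,2])]
    for nm,c0,z0,z1,rr,rad in [('head',(.442,-.148),.022,.047,.025,.035),('handle',(.442,-.148),.06,.11,.014,.025),('rest',(.442,-.148),.011,.018,.042,.06),('arb',(.58,.04),.1,.145,.018,.026),('nose',(.58,.04),.04,.075,.04,.06),('jar',(.448,.143),.01,.07,.03,.045),('plugknob',(.52,.3),.04,.08,.012,.03)]:
        Q=P[(np.hypot(P[:,0]-c0[0],P[:,1]-c0[1])<rad)&(P[:,2]>z0)&(P[:,2]<z1)]
        if len(Q)>10: print(n,nm,len(Q),*circ(Q,rr,c0),'ztop',np.percentile(Q[:,2],99).round(4))
    Q=P[(np.hypot(P[:,0]-.442,P[:,1]+.148)<.025)&(P[:,2]>.09)&(P[:,2]<.14)];print('handle top',np.percentile(Q[:,2],95))
    Q=P[(np.hypot(P[:,0]-.52,P[:,1]-.3)<.05)&(P[:,2]>.01)&(P[:,2]<.14)];print('plug top',np.percentile(Q[:,2],99))
E
```

```text
t: 24.33
eef_pos: [0.4416, -0.1473, 0.0707]
tool_rot: [0.002, 3.14, -0.001]
contact_force: [-1.4, 0.6, 1.0]
grip_width: 0.026
t: 24.83
eef_pos: [0.4413, -0.1471, 0.0703]
tool_rot: [0.002, 3.141, 0.0]
contact_force: [0.6, 0.6, 0.5]
grip_width: 0.0856
t 24.83 pos [ 0.4413 -0.1471  0.0703] yaw x 179.92 zax [ 2.e-04  0.e+00 -1.e+00] F [0.62 0.62 0.52] w 0.0856 q6 -2.01
t: 25.5
eef_pos: [0.4406, -0.1468, 0.2337]
tool_rot: [-0.002, -3.139, -0.002]
contact_force: [-0.0, 0.7, -0.3]
grip_width: 0.0854
t 25.5 pos [ 0.4406 -0.1468  0.2337] yaw x 179.92 zax [-0.0024  0.0012 -1.    ] F [-0.04  0.7  -0.3 ] w 0.0854 q6 -2.01
scene head 199 [ 0.44079042 -0.14845946] 0.0006697461671536856 ztop 0.0468
scene handle 239 [ 0.44080192 -0.14850465] 0.000661858207665825 ztop 0.1092
scene rest 221 [ 0.43989234 -0.14863054] 0.002454707614487392 ztop 0.0175
scene arb 308 [0.57929447 0.04013008] 0.0006686471264240722 ztop 0.1446
scene nose 472 [0.57899569 0.04040078] 0.0005939487433188478 ztop 0.0745
scene jar 263 [0.44528149 0.14186788] 0.0013920902268128865 ztop 0.0683
scene plugknob 134 [0.51966645 0.2958034
[... 1137 characters left out ...]
1960865660332Traceback (most recent call last):
  File "<stdin>", line 9, in <module>
    return _quantile_unchecked(
        a, q, axis, out, overwrite_input, method, keepdims, weights)
    return _ureduce(a,
                    func=_quantile_ureduce_func,
    ...<5 lines>...
                    overwrite_input=overwrite_input,
                    method=method)
    r = func(a, **kwargs)
    result = _quantile(arr,
                       quantiles=q,
    ...<2 lines>...
                       out=out,
                       weights=wgt)
    slices_having_nans = np.isnan(arr[-1, ...])
                                  ~~~^^^^^^^^^
IndexError: index -1 is out of bounds for axis 0 with size 0
```

View pics/side_e.png

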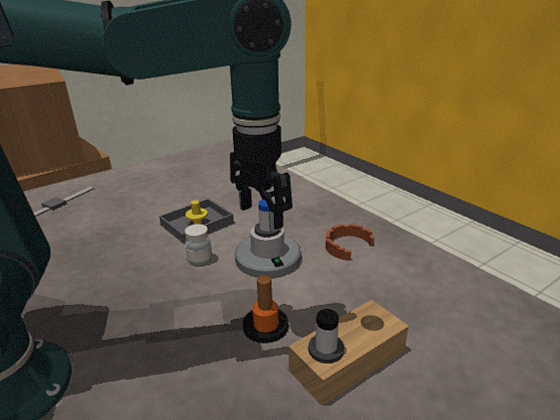

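View pics/scene_e.png

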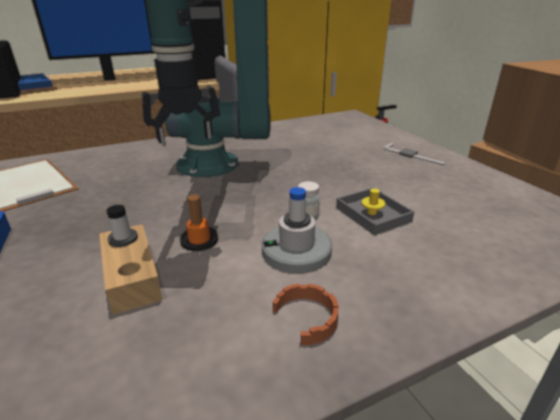

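Everything is in place and the hand is clear, so I'm handing in.

```bash
python3 -m jog '[[0,0,0,0],[0,0,0,0],[0,0,0,0]]' >/dev/null; python3 -c "
from bench import r
print(r.close_job())"
```

```text
the job is handed in; nothing more can be done
None
```

The job is done and handed in at about 26 s of robot time; no verdict was reported.

**What I did:** I stood the dust plug in the tray, then set the blue-capped arbor in the socket and let go with its collar about 8 mm proud. I gave it four mallet taps, lifting clear after each. The mallet is back on its rest.

**Last checks:**
- **Arbor:** The cap top came down from about 0.163 m to 0.155 m, which puts the collar on the nose. The last two taps, at about 33 N and 42 N, moved it no further. It is within about 0.5 mm of the nose axis and upright.
- **Plug:** Its origin is about 31 mm up, in the tray near the centre.
- **Mallet:** It stands upright within a few millimetres of the rest's centre, released.
- **Things to leave alone:** The spare arbor and pot rim look unmoved in the final pictures. The jar reads about 1 to 3 mm from its first rough position, within my measuring error.

**Disagreements:**
- **Cameras:** The fixed cameras and the wrist camera differed by 1 to 3 mm in y. I used the wrist camera for grasping and fitting.
- **Mallet slip:** The mallet slid about 2 mm up in the grip during tapping, so I lowered it onto the rest by feel.
- **Failed reading:** The final wrist-camera check of the plug errored because the plug was out of view. The plug figure comes from the two fixed cameras.

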